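Turn the seasoning carousel and load the blue shaker

TASK

Turn the seasoning carousel by its knob until the blue-ringed steel cup sits in the middle of the opening in the clear cover, and leave it there. Then take the blue-capped shaker from the counter and set it upright in that blue-ringed cup, and let go.

Things in the scene. Friction and masses are not known exactly. Their poses are not given: they have to be found in the camera images.
- carousel (a joint): Wheel angle, rad: 0 = blue-ringed cup in mid-opening; + is anticlockwise from above. Starts at 0.8 to 1.4. Light friction (0.06 N m), stays put; stops at +-1.7. A fixed clear cover, 310 mm square, 90 to 93 mm up on corner posts (97 mm), shields the cups; one edge has a steel-edged opening, 140 mm wide, reaching in to 35 mm from the axis. Only a cup turned there can be loaded from above.
- knob (a point): Grip point of the carousel's black bar knob, on the wheel's vertical axis, 117 mm above the counter. Bar 52 mm long, 18 mm wide (grip across this from above), 97 to 130 mm up, above the cover. Frame turns with the wheel: z up, x along the bar towards the blue-ringed cup. The 286 mm wooden wheel carries four steel cups, 90 degrees apart: blue, then anticlockwise red, yellow, green.
- blue_cup (a point): Centre of the inner floor of the steel cup with blue floor and blue ring round its foot, 27 mm above the counter, 100 mm from the knob's axis. Moves with the wheel, frame parallel to knob. Cup 74 mm wide inside, 80 mm outside, rim 42 mm above the counter (15 mm above its floor).
- shaker_blue: Seasoning shaker: upright cylinder, 40 mm diameter, 56 mm high, 0.09 to 0.18 kg, steel with an 18 mm high blue cap. Origin at the centre of its underside, z up. Stands on the counter right of the carousel (-y) among three alike with red, yellow and green caps, centres at least 85 mm apart. Gripped 44 mm above its underside, fingertips stay above the cup's rim.

How it is judged:
On the way:
1. the blue-ringed cup is turned to the middle of the opening while the blue shaker still stands on the counter (value of joint carousel between -0.2 and 0.2 rad and height (world z) of shaker_blue below 0.015 m), for 0.2 s.
At the end, for the whole second after the job is handed in: The blue-ringed cup is in the middle of the opening (joint within 0.2 rad, about 11 degrees, of 0), the blue-capped shaker stands in it on the cup's floor (centre within 21 mm of the cup's centre, underside within 6 mm of the floor, tilted less than 10 degrees), and shaker and carousel are at rest (value of joint carousel between -0.2 and 0.2 rad and horizontal distance between shaker_blue and blue_cup below 0.021 m and z of shaker_blue in the frame of blue_cup between -0.005 and 0.006 m and angle between shaker_blue's own z axis and vertical below 0.17 rad and linear speed of shaker_blue below 0.03 m/s and velocity of joint carousel between -0.05 and 0.05 rad/s); the robot touches nothing.
It also fails if it takes over 56 s, if anything falls off the work surface, if the arm or the gripper's body presses on something with over 40 N, if the wrist force passes 120 N, or if a joint passes its speed limit or range.

ROBOT

A 7-joint arm with a two-finger parallel gripper is mounted at the origin on the work surface. World frame = base frame: x ahead of the robot, y to its left, z up, the work surface at z = 0. Lengths are in m, angles in rad, forces in N, time in s.
With the tool pointing down it reaches from about 0.4 to 0.85 m from the base axis. Payload 10.4 kg.
Tool frame: the origin (TCP) lies at the very end of the fingers, on their centre line; the grasp point (between the pads) lies 19 mm behind it; z points along the fingers, y is the line along which they close (so a half turn about z gives the same grasp; the last joint's range is limited). The gripper opens to 87 mm and grips with 3 to 60 N. Pads are 19 mm wide; open, the fingers measure 117 mm over their backs; the gripper's body (75 mm by 190 mm) begins 51 mm behind the grasp point.
Start: joints at [-1.206, 0.332, -0.065, 1.46, 0.022, 1.35, -0.088], TCP at [0.236, 0.579, 0.223] pointing down, gripper open.
Joint ranges: [-2.6, 2.6], [-0.5, 2.12], [-1.47, 1.34], [0.16, 2.42], [-1.27, 4.41], [0.06, 2.06], [-2.6, 2.6]. Speed limits (rad/s): [2.22, 2.22, 2.79, 2.79, 3.14, 3.14, 3.14].

INTERFACE

Orientations are given as a unit quaternion [x, y, z, w].
In Python, from bench import * gives the robot as it stands.
- The arm moves only by the tool step_arm, never from a script. Its arguments are lists of equal length, an entry for each row: "delta_pos": the shift along the world's x, y, z in units of 25 mm (1.0 is 25 mm), a list of three; "turn": the turn about the world's z in units of 0.12 rad (1.0 is 0.12 rad). In form: {"delta_pos": [[tx, ty, tz], ...], "turn": [turn, ...]}. A call has 1 to 12 rows; each row shifts and turns the commanded pose from where the row before left it; what a row does not reach is not made up. A row lasts 1/10 s, in which the tool goes at most 50 mm and 8.59 degrees, less where a joint would pass 70% of its speed; a pose out of reach is approached as far as the arm can. A call with a number of a shift or a turn outside -1 to 1 is refused whole. A call with a gripper value outside its range is refused whole. "grip" is the closure, from 0 (fully open) to 1 (shut), set as the call begins (left out, the last holds). The fingers move at their own pace and stop on an object; "newtons" is the grip in N (left out, the last holds). Time passes only in rows, so rows that do not move let the fingers close. It gives the time, the measured TCP pose, the force, the opening and the grip force at its end, in the units of the state.
- read_state(): the state, without advancing time (a new reading comes with each control period).
- camera(name): name is "scene" or "top"; returns a dict with "image" (384x512x3 uint8, red, green, blue), "z_map" (384x512 float32, m along the optical axis (not along the pixel's ray), 0 where there is no reading), "mtx" (3x3 intrinsics, pixels), "view" (4x4, takes a point from world to camera coordinates). Camera axes: x right, y up, looking along -z (the intrinsics and any distortion apply to the point x, -y, -z); pixel columns grow to the right and rows downward; lengths in m; the calibration is good to about 2 mm. A picture is of the moment at which its call begins.
- close_job(): hands the job in; it is judged then, once.
The state is a dict: "time": time; "joint_positions": joint angles; "joint_vel": joint speeds; "joint_torque": joint torques, N m; "ee_pos": TCP position; "eef_rot": TCP orientation; "ft_force": force on the tool from outside, world axes, zero at the start; "torque": the same for the moment, N m; "width": finger opening in m; "grip_force": force on a finger pad.
Only numpy, scipy, OpenCV 4.12 (cv2) and the standard library are available. Lean on these libraries where they do the work, as an engineer would, in place of code of your own. Each camera call takes 0.05 s, during which the arm holds its last target. There are 200 camera calls.

## Working session

There is one attempt and no reset: what is moved stays moved. The work goes in short steps, Python scripts to look and compute and a tool call to move; the robot and the scene stay as the last step left them, time stands still between calls to the robot, and variables do not carry over. Pictures are saved under pics/ and viewed, at most 10 in all, crops included, and the job is handed in when it is done.

Besides the shell and the picture viewer there is one more tool, called after "Request:" by a JSON object that holds its "op" and its "data", one argument or row to a line. step_arm: Moves the arm, as the interface text tells. Shifts and turns lie within -1 to 1; 1 stands for 25 mm of shift or 0.12 rad of turn. Its arguments: {"type":"object","properties":{"delta_pos":{"type":"array"},"turn":{"type":"array"},"grip":{"type":"number"},"newtons":{"type":"number"}},"required":["delta_pos","turn"]}

```bash
mkdir -p pics; cat > h.py <<'E'
from bench import *
import numpy as np, cv2
def grab(n):
    c=camera(n); z=c["z_map"]; K=np.array(c["mtx"]); V=np.array(c["view"])
    v,u=np.mgrid[0:z.shape[0],0:z.shape[1]]
    P=np.stack([(u-K[0,2])/K[0,0]*z,-(v-K[1,2])/K[1,1]*z,-z],-1)
    W=(P-V[:3,3])@V[:3,:3]
    return c["image"],W,z,K,V
def save(im,f): cv2.imwrite(f,im[...,::-1])
E
python3 - <<'E'
from h import *
s=read_state(); print(s["time"],s["ee_pos"],s["eef_rot"],s["width"])
out=[]
for n in("top","scene"):
    im,W,z,K,V=grab(n); save(im,f"pics/{n}1.png"); np.savez(f"{n}1.npz",im=im,W=W,z=z,K=K,V=V)
E
```

```text
0.0 [0.23618208 0.57823263 0.2217754 ] [ 1.92671261e-01  9.81263114e-01 -6.86766863e-04 -1.18688501e-04] 0.08684778779474939
```

View pics/top1.png

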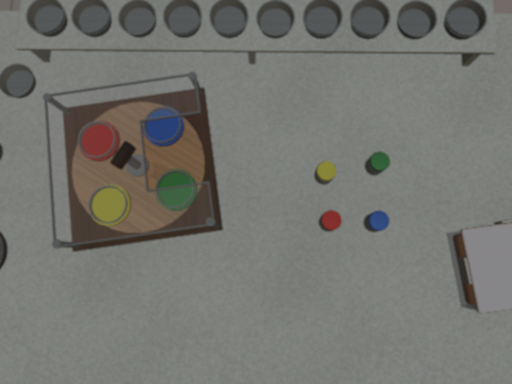

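View pics/scene1.png

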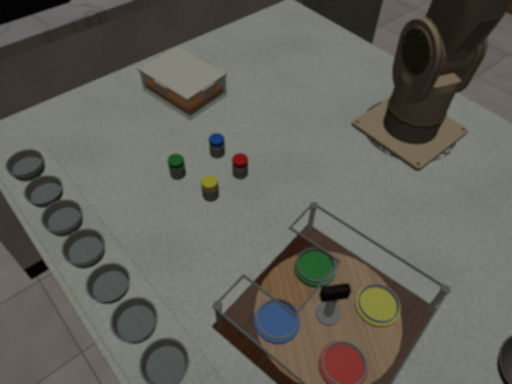

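The top view shows the carousel with its opening facing image right (about -y). The blue cup is at (164,127), green at (176,190), and the knob bar at (124,155). The shakers are yellow (326,172), green (380,161), red (331,220) and blue (377,221).

```bash
cat >> h.py <<'E'
def ray(u,v,K,V,h):
    d=V[:3,:3].T@np.array([(u-K[0,2])/K[0,0],-(v-K[1,2])/K[1,1],-1.]); o=-V[:3,:3].T@V[:3,3]
    return o+d*(h-o[2])/d[2]
def blobs(im,amin=60):
    hsv=cv2.cvtColor(im,cv2.COLOR_RGB2HSV); o=[]
    for n,(a,b) in dict(blue=(105,130),green=(45,85),yellow=(22,35),red=(170,6)).items():
        H=hsv[...,0]; m=((H>=a)&(H<=b) if a<b else (H>=a)|(H<=b))&(hsv[...,1]>110)&(hsv[...,2]>40)
        k,l,st,c=cv2.connectedComponentsWithStats(m.astype(np.uint8))
        for i in range(1,k):
            if st[i,4]>amin:o.append((n,st[i],c[i],l==i))
    return o
E
python3 - <<'E'
from h import *
np.set_printoptions(precision=4,suppress=True)
for n in("top","scene"):
    d=np.load(f"{n}1.npz"); im,W,z,K,V=[d[k] for k in("im","W","z","K","V")]
    print(n,"cam",-V[:3,:3].T@V[:3,3])
    for nm,st,c,m in blobs(im):
        big=st[4]>500
        print(nm,st,c.round(1),"cup27" if big else "cap56",ray(*c,K,V,.027 if big else .056)[:2], "med",np.median(W[m],0))
    dark=(im.max(-1)<45)
    m=dark&(W[...,2]>.105)&(W[...,2]<.15)&(W[...,1]>.1)
    ys,xs=np.nonzero(m)
    if len(xs):
        P=W[m]; r=cv2.minAreaRect(P[:,:2].astype(np.float32)); ev=np.linalg.eigh(np.cov(P[:,:2].T))[1][:,1]
        print("knob",len(xs),xs.mean(),ys.mean(),P.mean(0),r,np.arctan2(ev[1],ev[0]), ray(xs.mean(),ys.mean(),K,V,.13))
    if n=="top":
        for p in [(47,98),(194,76),(211,222),(57,244),(142,121),(148,190)]: print(p,ray(*p,K,V,.093),W[p[1],p[0]])
E
```

```text
top cam [ 0.3905 -0.0495  0.9065]
blue [151 110  22   7  97] [161.6 113.1] cap56 [0.6824 0.1817] med [0.6702 0.1718 0.0916]
blue [146 117  33  24 602] [162.5 128.2] cup27 [0.6587 0.1855] med [0.6579 0.184  0.0307]
blue [150 117  33  29 113] [171.  136.3] cap56 [0.6329 0.1591] med [0.6321 0.159  0.0308]
blue [369 211  20  19 291] [378.2 220.3] cap56 [ 0.4693 -0.2602] med [ 0.4697 -0.2602  0.0549]
green [371 153  17  17 224] [379.4 160.8] cap56 [ 0.589  -0.2648] med [ 0.5892 -0.2648  0.055 ]
green [160 173  30  14 270] [174.  179.7] cap56 [0.5422 0.1477] med [0.5463 0.1538 0.0309]
yellow [317 162  19  19 280] [325.8 170.8] cap56 [ 0.5665 -0.1579] med [ 0.5665 -0.1583  0.0548]
yellow [ 98 185  33  41 161] [121.  209.4] cap56 [0.4794 0.2514] med [0.4712 0.2337 0.0918]
yellow [ 92 188  33  33 847] [107.9 204.1] cup27 [0.4931 0.2902] med [0.4854 0.265  0.0918]
red [ 84 123  35  38 172] [108.5 147.8] cap56 [0.6062 0.2873] med [0.5899 0.2672 0.0916]
red [ 82 124  31  32 780] [ 97.  139.6] cup27 [0.6312 0.3251] med [0.6134 0.2976 0.0917]
red [321 211  20  19 295] [330.7 219.9] cap56 [ 0.468  
[... 1245 characters left out ...]
5692 -0.1538  0.057 ]
yellow [361 287  36  33 890] [378.3 303.1] cup27 [0.4856 0.2872] med [0.5224 0.2973 0.0944]
yellow [355 291  46  36 216] [372.  316.3] cap56 [0.5309 0.3007] med [0.5543 0.3104 0.0944]
red [233 154  15  15 181] [239.7 160.6] cap56 [ 0.4712 -0.1624] med [ 0.4717 -0.1625  0.0573]
red [ 324  344   40   40 1241] [343.5 364. ] cup27 [0.6251 0.3222] med [0.6501 0.3294 0.0943]
red [319 346  14  38 116] [323.1 368.9] cap56 [0.6689 0.3082] med [0.6852 0.3128 0.0942]
knob 394 334.507614213198 292.11167512690355 [0.5821 0.2388 0.1252] ((0.5796548128128052, 0.23714113235473633), (0.01789466105401516, 0.049192678183317184), 56.13018798828125) 2.5822625622480175 [0.5843 0.2399 0.13  ]
```

Request:
{"op": "step_arm", "data": {
  "delta_pos": [
    [0.5,-0.5,0],
    [1,-1,0],
    [1,-1,0],
    [1,-1,0],
    [1,-1,0],
    [1,-1,0],
    [1,-1,0],
    [1,-1,0],
    [1,-1,0],
    [1,-1,0],
    [1,-1,0],
    [1,-1,0]
  ],
  "turn": [0,-0.1,-0.1,-0.1,-0.1,-0.1,-0.1,-0.1,-0.1,-0.1,-0.2,-0.2],
  "grip": 0.3,
  "newtons": 30
}}

```text
time: 1.3
ee_pos: [0.525, 0.2886, 0.2225]
eef_rot: [0.269, 0.963, -0.0, 0.0]
ft_force: [0.5, -0.0, -0.1]
width: 0.0614
grip_force: 0.0
```

Request:
{"op": "step_arm", "data": {
  "delta_pos": [
    [0.7,-0.7,0],
    [0.7,-0.7,0],
    [0.7,-0.75,0],
    [0,0,-0.7],
    [0,0,-0.8],
    [0,0,-0.8],
    [0,0,-0.8],
    [0,0,-0.7],
    [0,0,-0.6],
    [0,0,-0.4],
    [0,0,0]
  ],
  "turn": [0,0,0,0,0,0,0,0,0,0,0]
}}

```text
time: 2.4
ee_pos: [0.5757, 0.2366, 0.1012]
eef_rot: [0.269, 0.963, -0.001, -0.001]
ft_force: [1.0, -0.8, -1.3]
width: 0.0607
grip_force: 0.0
```

Request:
{"op": "step_arm", "data": {
  "delta_pos": [
    [0,0,0],
    [0,0,0],
    [0,0,0],
    [0,0,0],
    [0,0,0],
    [0,0,0]
  ],
  "turn": [0,0,0,0,0,0],
  "grip": 1,
  "newtons": 25
}}

```text
time: 3.0
ee_pos: [0.5764, 0.2374, 0.1027]
eef_rot: [0.269, 0.963, 0.0, 0.0]
ft_force: [-0.2, -1.0, -0.3]
width: 0.0207
grip_force: 0.0
```

Request:
{"op": "step_arm", "data": {
  "delta_pos": [
    [0,0,0],
    [0,0,0],
    [0,0,0],
    [0,0,0],
    [0,0,0],
    [0,0,0],
    [0,0,0],
    [0,0,0],
    [0,0,0],
    [0,0,0],
    [0,0,0],
    [0,0,0]
  ],
  "turn": [0,0,-0.3,-0.5,-0.7,-0.8,-0.8,-0.8,-0.8,-0.6,-0.4,0]
}}

```text
time: 4.2
ee_pos: [0.5775, 0.2383, 0.1027]
eef_rot: [0.577, 0.817, 0.001, 0.001]
ft_force: [8.0, 4.2, -5.2]
width: 0.0177
grip_force: 25.0
```

Request:
{"op": "step_arm", "data": {
  "delta_pos": [
    [0,0,0],
    [0,0,0],
    [0,0,0],
    [0,0,0],
    [0,0,0],
    [0,0,0]
  ],
  "turn": [-0.6,-0.5,-0.4,0,0,0]
}}

```text
time: 4.8
ee_pos: [0.5779, 0.2384, 0.1027]
eef_rot: [0.647, 0.762, 0.002, 0.001]
ft_force: [9.9, 5.2, -5.7]
width: 0.0179
grip_force: 25.0
```

```bash
python3 - <<'E'
from h import *
im,W,z,K,V=grab("top"); save(cv2.resize(im[60:260,0:260],None,fx=3,fy=3)[:600],"pics/top2.png")
s=read_state();print(s["time"],s["width"],s["grip_force"],s["ft_force"],s["torque"])
E
```

```text
4.85 0.017871304128864323 25.028096698515583 [ 9.01993405  4.41902004 -6.34632585] [ 0.76926911 -1.72082496  0.00954053]
```

View pics/top2.png

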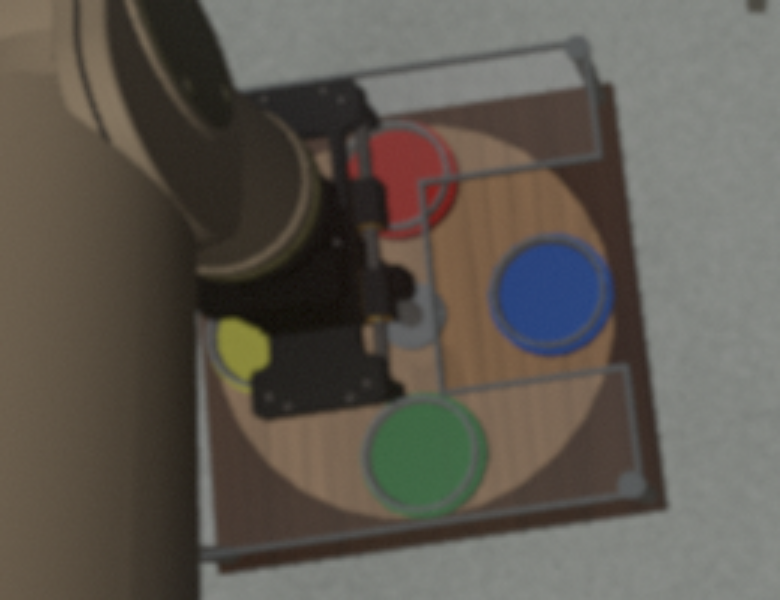

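The blue cup sits mid-opening, at crop pixel (551,294). I'll release, go up and look again for a final measurement.

Request:
{"op": "step_arm", "data": {
  "delta_pos": [
    [0,0,0],
    [0,0,0],
    [0,0,0],
    [0,0,0],
    [0,0,0],
    [0,0,0],
    [0,0,0.5],
    [0,0,0.8],
    [0,0,0.8],
    [0,0,0.8],
    [0,0,0.8],
    [0,0,0.5]
  ],
  "turn": [0,0,0,0,0,0,0,0,0,0,0,0],
  "grip": 0.3
}}

```text
time: 6.05
ee_pos: [0.5769, 0.2375, 0.2102]
eef_rot: [0.647, 0.762, 0.001, 0.0]
ft_force: [0.1, -0.2, -0.3]
width: 0.0609
grip_force: 0.0
```

Request:
{"op": "step_arm", "data": {
  "delta_pos": [
    [-0.1,-0.5,0],
    [-0.2,-1,0],
    [-0.2,-1,0],
    [-0.2,-1,0],
    [-0.2,-1,0],
    [-0.2,-1,0],
    [-0.2,-1,0],
    [-0.2,-1,0],
    [-0.2,-1,0],
    [-0.2,-1,0],
    [-0.2,-1,0],
    [-0.2,-1,0]
  ],
  "turn": [0,0,0,0,0,0,0,0,0,0,0,0],
  "grip": 0.05
}}

```text
time: 7.25
ee_pos: [0.5175, -0.052, 0.2066]
eef_rot: [0.647, 0.762, -0.0, -0.001]
ft_force: [0.5, -0.0, -0.7]
width: 0.0825
grip_force: 0.0
```

```bash
python3 - <<'E'
from h import *
im,W,z,K,V=grab("top")
for nm,st,c,m in blobs(im): print(nm,st[4],c.round(1),(ray(*c,K,V,.03) if c[0]<250 else ray(*c,K,V,.056)).round(4),np.median(W[m],0).round(4))
print(read_state()["ee_pos"],read_state()["ft_force"])
E
```

```text
blue 857 [182.7 157.2] [0.5953 0.1379 0.03  ] [0.5952 0.1379 0.0308]
blue 73 [188.5 173.1] [0.5615 0.1241 0.03  ] [0.5586 0.1211 0.0311]
blue 288 [378.2 220.4] [ 0.4693 -0.2601  0.056 ] [ 0.4698 -0.2603  0.0549]
green 222 [379.4 160.8] [ 0.5891 -0.2648  0.056 ] [ 0.5891 -0.265   0.0551]
yellow 152 [101.6 177. ] [0.5496 0.3071 0.03  ] [0.5345 0.2759 0.0918]
yellow 796 [ 88.3 170.7] [0.5626 0.3366 0.03  ] [0.5502 0.3094 0.0916]
red 694 [129.9 118.1] [0.6791 0.2565 0.03  ] [0.6602 0.2346 0.0918]
red 196 [333.6 220. ] [ 0.4679 -0.1732  0.056 ] [ 0.468  -0.1724  0.0546]
[ 0.5166008  -0.05686928  0.20688592] [ 0.40585555 -4.84739247  0.58857682]
```

Request:
{"op": "step_arm", "data": {
  "delta_pos": [
    [-0.2,-0.9,0],
    [-0.2,-0.9,0],
    [-0.2,-0.9,0],
    [-0.2,-0.9,0],
    [-0.2,-0.9,0],
    [-0.2,-0.9,0],
    [-0.2,-0.9,0],
    [-0.2,-0.9,0],
    [-0.2,-0.6,0],
    [-0.1,-0.3,0],
    [0,0,0],
    [0,0,0]
  ],
  "turn": [0,0,0,0,0,0,0,0,0,0,0,0],
  "grip": 0
}}

```text
time: 8.5
ee_pos: [0.4713, -0.2519, 0.2072]
eef_rot: [0.647, 0.763, 0.0, -0.0]
ft_force: [-0.7, -0.4, -0.0]
width: 0.087
grip_force: 0.0
```

Request:
{"op": "step_arm", "data": {
  "delta_pos": [
    [0,-0.28,0],
    [0,0,-0.5],
    [0,0,-0.9],
    [0,0,-0.9],
    [0,0,-0.9],
    [0,0,-0.9],
    [0,0,-0.9],
    [0,0,-0.9],
    [0,0,-0.7],
    [0,0,-0.4],
    [0,0,-0.2],
    [0,0,0]
  ],
  "turn": [0,0,0,0,0,0,0,0,0,0,0,0]
}}

```text
time: 9.7
ee_pos: [0.4711, -0.2596, 0.0272]
eef_rot: [0.647, 0.762, -0.0, -0.0]
ft_force: [-0.2, -0.4, -0.2]
width: 0.087
grip_force: 0.0
```

Request:
{"op": "step_arm", "data": {
  "delta_pos": [
    [0,0,0],
    [0,0,0],
    [0,0,0],
    [0,0,0],
    [0,0,0],
    [0,0,0],
    [0,0,0],
    [0,0,0],
    [0,0,0],
    [0,0,0]
  ],
  "turn": [0,0,0,0,0,0,0,0,0,0],
  "grip": 1,
  "newtons": 20
}}

```text
time: 10.7
ee_pos: [0.4712, -0.2596, 0.0276]
eef_rot: [0.647, 0.762, 0.0, -0.0]
ft_force: [-1.4, 0.2, 2.1]
width: 0.0393
grip_force: 20.0
```

Request:
{"op": "step_arm", "data": {
  "delta_pos": [
    [0,0,0.3],
    [0,0,0.6],
    [0,0,0.8],
    [0,0,0.9],
    [0,0,0.9],
    [0,0,0.9],
    [0,0,0.9],
    [0,0,0.8],
    [0,0,0.5],
    [0,0.3,0.2],
    [0.2,0.5,0],
    [0.2,0.7,0]
  ],
  "turn": [0,0,0,0,0,0,0,0,0,0,0,0]
}}

```text
time: 11.9
ee_pos: [0.4812, -0.221, 0.1969]
eef_rot: [0.647, 0.762, -0.0, -0.0]
ft_force: [-0.4, 0.9, -1.1]
width: 0.0395
grip_force: 20.0
```

Request:
{"op": "step_arm", "data": {
  "delta_pos": [
    [0.2,0.8,0],
    [0.3,0.9,0],
    [0.3,0.9,0],
    [0.3,0.9,0],
    [0.3,0.9,0],
    [0.3,0.9,0],
    [0.3,0.9,0],
    [0.3,0.9,0],
    [0.3,0.9,0],
    [0.3,0.9,0],
    [0.3,0.9,0],
    [0.3,0.9,0]
  ],
  "turn": [0,0,0,0,0,0,0,0,0,0,0,0]
}}

```text
time: 13.1
ee_pos: [0.5682, 0.0478, 0.1962]
eef_rot: [0.647, 0.763, -0.001, -0.001]
ft_force: [-0.5, 0.5, -2.0]
width: 0.0397
grip_force: 20.0
```

Request:
{"op": "step_arm", "data": {
  "delta_pos": [
    [0.3,0.9,0],
    [0.3,0.9,0],
    [0.3,0.7,0],
    [0.2,0.5,0],
    [0.1,0.2,0],
    [0,0,0],
    [0,0,0],
    [0,0,0]
  ],
  "turn": [0,0,0,0,0,0,0,0]
}}

```text
time: 13.9
ee_pos: [0.5988, 0.1241, 0.1978]
eef_rot: [0.648, 0.762, 0.0, 0.0]
ft_force: [0.7, -0.9, -1.9]
width: 0.0393
grip_force: 20.0
```

```bash
python3 - <<'E'
from h import *
im,W,z,K,V=grab("scene"); save(cv2.resize(im[180:384,180:450],None,fx=2.9,fy=2.9),"pics/scene3.png")
for nm,st,c,m in blobs(im): print(nm,st[4],c.round(1),np.median(W[m],0).round(4))
s=read_state();print(s["ee_pos"],s["width"],s["grip_force"])
E
```

```text
blue 864 [287. 280.] [0.5924 0.1373 0.0334]
blue 179 [284.  293.7] [0.6225 0.1625 0.0332]
green 142 [175.4 160.6] [ 0.5912 -0.2597  0.057 ]
yellow 196 [209.1 182.4] [ 0.5696 -0.1535  0.0568]
yellow 1087 [374.  344.9] [0.5872 0.3411 0.0944]
yellow 224 [367.7 359.7] [0.6186 0.354  0.0941]
red 182 [239.7 160.7] [ 0.472  -0.162   0.0569]
red 1185 [297.1 351. ] [0.6937 0.2646 0.0943]
red 92 [309.9 369.7] [0.7006 0.3007 0.0942]
red 78 [283.2 369.8] [0.717  0.2616 0.0325]
[0.59881455 0.12428445 0.19777256] 0.0394192557394479 19.99980661086738
```

View pics/scene3.png

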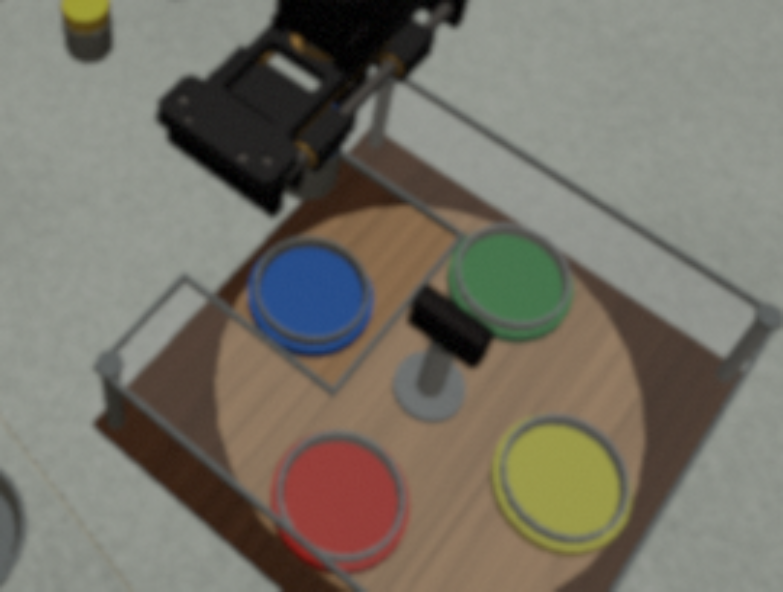

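Shaker held, blue cup at crop (310,293) centred in the opening. Lowering.

Request:
{"op": "step_arm", "data": {
  "delta_pos": [
    [-0.2,0.3,0],
    [0,0.2,0],
    [0,0,-0.5],
    [0,0,-0.8],
    [0,0,-0.9],
    [0,0,-0.9],
    [0,0,-0.8],
    [0,0,-0.7],
    [0,0,-0.5],
    [0,0,-0.3],
    [0,0,-0.1],
    [0,0,0]
  ],
  "turn": [0,0,0,0,0,0,0,0,0,0,0,0]
}}

```text
time: 15.15
ee_pos: [0.594, 0.1379, 0.0602]
eef_rot: [0.647, 0.762, 0.0, 0.0]
ft_force: [0.2, -0.2, -0.9]
width: 0.0397
grip_force: 20.0
```

Request:
{"op": "step_arm", "data": {
  "delta_pos": [
    [0,0,-0.1],
    [0,0,-0.1],
    [0,0,-0.04],
    [0,0,0],
    [0,0,0]
  ],
  "turn": [0,0,0,0,0]
}}

```text
time: 15.65
ee_pos: [0.5943, 0.138, 0.0546]
eef_rot: [0.647, 0.762, 0.001, 0.0]
ft_force: [0.2, 0.1, 3.0]
width: 0.0394
grip_force: 20.0
```

Request:
{"op": "step_arm", "data": {
  "delta_pos": [
    [0,0,0],
    [0,0,0],
    [0,0,0],
    [0,0,0],
    [0,0,0],
    [0,0,0],
    [0,0,0],
    [0,0,0]
  ],
  "turn": [0,0,0,0,0,0,0,0],
  "grip": 0.28
}}

```text
time: 16.45
ee_pos: [0.5938, 0.1378, 0.0541]
eef_rot: [0.647, 0.762, 0.0, 0.0]
ft_force: [0.1, 0.2, -1.1]
width: 0.0628
grip_force: 0.0
```

Request:
{"op": "step_arm", "data": {
  "delta_pos": [
    [0,0,0.3],
    [0,0,0.5],
    [0,0,0.8],
    [0,0,0.9],
    [0,0,0.9],
    [0,0,0.9],
    [0,0,0.8],
    [0,0,0.6],
    [-0.3,-0.8,0],
    [-0.4,-0.9,0],
    [-0.4,-0.9,0],
    [-0.4,-0.9,0]
  ],
  "turn": [0,0,0,0,0,0,0,0,0,0,0,0]
}}

```text
time: 17.65
ee_pos: [0.5559, 0.0494, 0.1972]
eef_rot: [0.647, 0.762, 0.0, 0.0]
ft_force: [0.3, 0.2, 0.0]
width: 0.0627
grip_force: 0.0
```

Request:
{"op": "step_arm", "data": {
  "delta_pos": [
    [-0.4,-0.9,0],
    [-0.4,-0.9,0],
    [-0.2,-0.5,0],
    [0,0,0],
    [0,0,0],
    [0,0,0]
  ],
  "turn": [0,0,0,0,0,0]
}}

```text
time: 18.25
ee_pos: [0.5317, -0.0057, 0.1965]
eef_rot: [0.646, 0.763, 0.0, -0.0]
ft_force: [0.3, -0.2, -0.3]
width: 0.0629
grip_force: 0.0
```

```bash
python3 - <<'E'
from h import *
im,W,z,K,V=grab("top"); save(cv2.resize(im[60:260,60:320],None,fx=3,fy=3),"pics/top4.png")
for nm,st,c,m in blobs(im): 
    if nm=="blue": print(nm,st[4],c.round(1),ray(*c,K,V,.083).round(4),np.median(W[m],0).round(4),W[m][:,2].max())
E
```

```text
(no output)
```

View pics/top4.png

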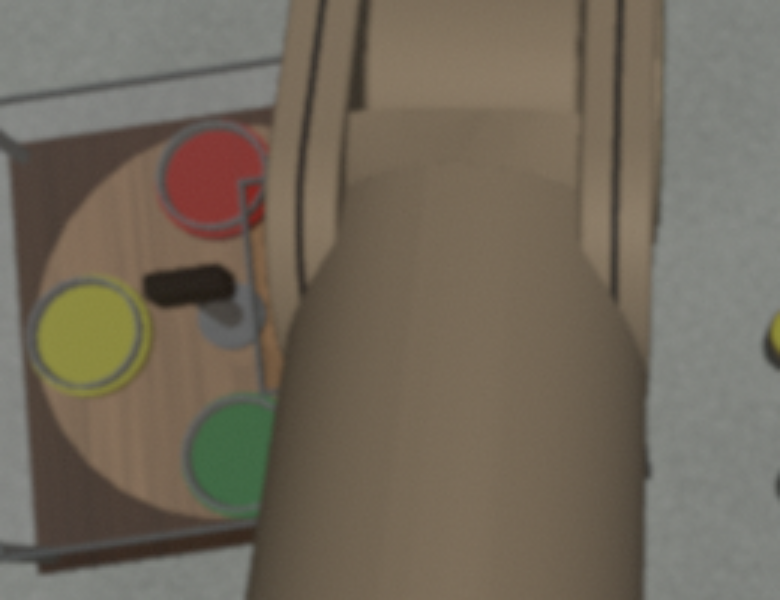

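The arm hides the cup in the top view, so I'll use the scene camera.

```bash
python3 - <<'E'
from h import *
im,W,z,K,V=grab("scene"); save(cv2.resize(im[180:384,180:450],None,fx=2.9,fy=2.9),"pics/scene5.png")
for nm,st,c,m in blobs(im): 
    if nm=="blue": print(nm,st,c.round(1),np.median(W[m],0).round(4),W[m][:,2].max())
E
```

```text
blue [270 259  35  37 791] [287.2 277.7] [0.5991 0.1428 0.0354] 0.8252129748510084
blue [266 274  42  28 178] [283.7 293.6] [0.6235 0.1631 0.0332] 0.8252129748510084
```

View pics/scene5.png

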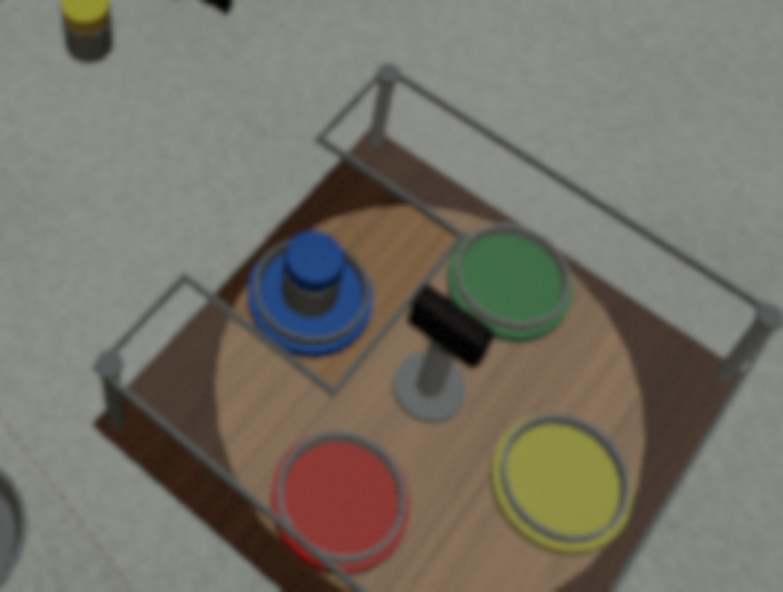

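The shaker stands upright in the centre of the blue cup, at crop (312,275). The cup is still mid-opening and the gripper is clear.

```bash
python3 -c "
from bench import *
print(close_job())"
```

```text
the job is handed in; nothing more can be done
None
```

I turned the carousel until the blue-ringed cup was mid-opening, set the blue-capped shaker upright in it and let go, then handed the job in at about 18 s; no verdict was returned.

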